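# Clear a trainee's beauty-studio place after practice

### The arm

A 6-joint arm with a two-finger parallel gripper is mounted at the origin on the work surface. World frame = base frame: x ahead of the robot, y to its left, z up, the work surface at z = 0. Lengths are in m, angles in degrees, forces in N, time in s.
With the tool pointing down it reaches from about 0.25 to 0.725 m from the base axis. Payload 9.7 kg.
Tool frame: the origin (TCP) lies midway between the tips of the shut fingers; the grasp point (between the pads) lies 19 mm behind it (bot.grasp_offset is the distance from the TCP to the grasp point, in m); z points along the fingers, x is the direction in which the jaws open and shut, and the axes are right-handed (so a half turn about z gives the same grasp; the last joint's range is limited). The gripper opens to 85 mm and grips with 20 to 120 N. Pads are 22 mm wide; open, the fingers measure 114 mm over their backs; the gripper's body (76 mm by 85 mm) begins 54 mm behind the grasp point. The pads swing forward as they close: fully open they stand 13 mm farther back than shut.
Start: joints at [76.834, 4.979, 10.078, 95.1, 0, 90], TCP at [0.125, 0.536, 0.231] pointing down, gripper open.
Joint ranges: [-179.16, 179.16], [-48.56, 103.87], [-65.8, 70.77], [-126.05, 130.52], [-82.76, 87.17], [-180, 180]. Speed limits (degrees/s): [127.2, 127.2, 147.25, 180, 180, 180].

### API

Orientations are given as [roll, pitch, yaw] about the fixed x, y, z axes, in that order (R = Rz(yaw) Ry(pitch) Rx(roll)).
In Python, from workcell import bot gives the robot as it stands.
- The arm moves only by the tool send_rows, never from a script. Its argument "targets" is a list of rows, each a list of 5 numbers: the closure, from 0 (fully open) to 1 (shut), then the shift along the world's x, y, z in mm, then the turn about the world's z in degrees. A call has 1 to 10 rows; each row is the pose to reach, as a shift and turn from the pose commanded when the call began; what a row does not reach only later rows make up. A row lasts 1/8 s, in which the tool goes at most 62.5 mm and 10.7 degrees, less where a joint would pass 70% of its speed; a pose out of reach is approached as far as the arm can. A call with a gripper value outside its range is refused whole. The fingers move at their own pace and stop on an object; "squeeze" is the grip in N (left out, the last holds). Time passes only in rows, so rows that repeat a pose let the fingers close. It gives the time, the measured TCP pose, the force and the opening at its end, in the units of the state.
- bot.get_obs(): the state, without advancing time (a new reading comes with each control period).
- bot.camera(name): name is "scene" or "side" or "wrist"; returns a dict with "pixels" (400x640x3 uint8, red, green, blue), "intrinsics" (3x3 intrinsics, pixels), "view" (4x4, takes a point from world to camera coordinates); the wrist camera has in their place "mount" (4x4, takes a point from camera to tool coordinates, whose origin is the TCP and whose axes are the tool frame's). Camera axes: x right, y down, z forward; pixel columns grow to the right and rows downward; lengths in m; the calibration is good to about 2 mm. A picture is of the moment at which its call begins: read the wrist's pose just before it. There is no depth.
- bot.job_done(): hands the job in, once; it reports no verdict.
The state is a dict: "time": time; "q": joint angles; "qd": joint speeds; "joint_efforts": joint torques, N m; "ee_pos": TCP position; "tcp_rot": TCP orientation; "wrist_force": force on the tool from outside, world axes, zero at the start; "torque": the same for the moment, N m; "opening": finger opening in m.
Only numpy, scipy, OpenCV 4.12 (cv2) and the standard library are available. Lean on these libraries where they do the work, as an engineer would, in place of code of your own. Each camera call takes 0.05 s, during which the arm holds its last target.

### The job

Tidy the practice place: lay the white hand piece flat in the open grey kit box, stand the rose and the brown pigment bottle in the black rack, one in each bay, and stand the two steel cups in the steel tray, one in each bay. Everything must rest on the floor of its own container, and no bottle or cup may be tipped over at any time, not even one that is already in place.

Things in the scene. Friction and masses are not known exactly. Their poses are not given: they have to be found in the camera images.
- pen_mid (a point): white cordless hand piece with a black grip section and a short steel nose, lying flat on the table: a bar of rounded square section 30 mm wide and 30 mm high, 110 mm long with its nose (white body from -55 to +7 mm, black grip 28 mm wide to +41 mm, steel nose 22 mm in diameter to +55 mm). The point is its centre, 15 mm above its underside; x runs along its length towards the nose, z up. Loose.
- bottle_a_mid (a point): Loose pigment bottle with a rose-red body and a black cap, standing upright on the table: round, 32 mm in diameter up to 58 mm height, then a narrower cap, 80 mm tall in all. The point is its centre, 40 mm above its foot; z up. It is plain and round, so its yaw means nothing.
- bottle_b_mid (a point): Loose pigment bottle with a dark brown body and a black cap, standing upright on the table: round, 32 mm in diameter up to 58 mm height, then a narrower cap, 80 mm tall in all. The point is its centre, 40 mm above its foot; z up. It is plain and round, so its yaw means nothing.
- cup_a_mid (a point): Loose small empty stainless steel cup, standing upright on the table, open at the top: round and straight-sided, 40 mm outside diameter, 50 mm tall, wall 2.5 mm. The point is its centre, 25 mm above its foot; z up. The two cups are alike; yaw means nothing.
- cup_b_mid (a point): Loose small empty stainless steel cup, standing upright on the table, open at the top: round and straight-sided, 40 mm outside diameter, 50 mm tall, wall 2.5 mm. The point is its centre, 25 mm above its foot; z up. The two cups are alike; yaw means nothing.
- kit: open grey kit box with a black lining, fixed: outside 110 mm (its x) by 160 mm (its y) by 24 mm high, walls and floor 5 mm thick, so inside 100 x 150 mm, undivided. Origin at the centre of its underside, z up. The hand piece fits lengthwise along y, either way round.
- cup_tray: open stainless steel tray with two bays side by side, fixed: outside 74 mm (its x) by 140 mm (its y) by 18 mm high, walls and floor 4 mm thick; a 4 mm thick divider across its middle (16 mm high from the table) leaves two bays, each 66 mm (x) by 64 mm (y), centred at y = -34 mm and y = +34 mm. Origin at the centre of its underside, z up.
- bottle_rack: open black plastic rack with two pale-lined bays side by side, fixed: outside 66 mm (its x) by 124 mm (its y) by 18 mm high, walls and floor 4 mm thick; a 4 mm thick divider across its middle (16 mm high from the table) leaves two bays, each 58 mm (x) by 56 mm (y), centred at y = -30 mm and y = +30 mm. Origin at the centre of its underside, z up.
Not all that is in view belongs to the job. There is more than one size of the part that bears pen_mid; the job needs the middle-sized.

How it is judged:
By the outcome, as a careful person would: the job done as asked, in the order asked, and still so for the second after the job is handed in, with the robot touching nothing.
It also fails if it takes over 112 s, if anything falls off the work surface, if the arm or the gripper's body presses on something with over 40 N, if the wrist force passes 120 N, or if a joint passes its speed limit or range.

## Working session

There is one attempt and no reset: what is moved stays moved. The work goes in short steps, Python scripts to look and compute and a tool call to move; the robot and the scene stay as the last step left them, time stands still between calls to the robot, and variables do not carry over. Pictures are saved under pics/ and viewed, and the job is handed in when it is done.

Besides the shell and the picture viewer there is one more tool, called after "Emit:" by a JSON object that holds its "fn" and its "kwargs", one argument or row to a line. send_rows: Moves the arm, as the interface text tells. Its arguments: {"type":"object","properties":{"targets":{"type":"array","items":{"type":"array","items":{"type":"number"}}},"squeeze":{"type":"number"}},"required":["targets"]}

```bash
ls; mkdir -p pics; python3 - <<'E'
from workcell import bot
import cv2,json
print(bot.get_obs())
for n in ["scene","side","wrist"]:
    c=bot.camera(n); cv2.imwrite(f"pics/{n}0.png",c["pixels"][:,:,::-1])
    print(n,{k:v.tolist() for k,v in c.items() if k!="pixels"})
E
```

```text
pics
{'time': 0.0, 'q': array([ 7.68335974e+01,  5.01075335e+00,  1.00343465e+01,  9.51000583e+01,
       -1.49954671e-03,  9.00015422e+01]), 'qd': array([-0.074329  , -0.01169821,  0.07069841, -0.03986144, -0.01720333,
        0.04845675]), 'joint_efforts': array([-8.46755847e-04, -5.20387709e+01,  4.64804792e+01,  1.61671301e-02,
       -4.85246710e-05, -7.29650282e-06]), 'ee_pos': array([0.12523287, 0.53531217, 0.23058544]), 'tcp_rot': array([1.79998498e+02, 7.64651245e-02, 7.68320552e+01]), 'wrist_force': array([ 0.37861771, -0.07622868,  0.61122954]), 'torque': array([-0.03284027, -0.00933045,  0.040329  ]), 'opening': 0.085550479867882}
scene {'intrinsics': [[391.4112685436532, 0.0, 321.24843538316577], [0.0, 391.4112685436532, 193.03403625414916], [0.0, 0.0, 1.0]], 'view': [[-0.6616284499047773, 0.749806372121743, 0.006180501778314583, 0.26121038691881815], [0.4888681211351642, 0.4375973140080214, -0.7546632036284395, -0.21985325856971716], [-0.5685558498638247, -0.49628519532482046, -0.6560832649039515, 1.380921264469414], [0.0, 0.0, 0.0, 1.0]]}
side {'intrinsics': [[432.29370755779973, 0.0, 314.7084999175688], [0.0, 432.29370755779973, 202.73230240006518], [0.0, 0.0, 1.0]], 'view': [[0.9980396654713566, -0.05976218071299311, -0.01858246222248594, -0.4523073999294415], [-0.04761342562088682, -0.5323517859608077, -0.8451831385474883, 0.10775644259604937], [0.040617580509760054, 0.8444110715408497, -0.5341536805197238, 1.019335034512163], [0.0, 0.0, 0.0, 1.0]]}
wrist {'intrinsics': [[325.43740714643434, 0.0, 316.61482845323593], [0.0, 325.43740714643434, 205.57467809382106], [0.0, 0.0, 1.0]], 'mount': [[0.999999298128709, -0.0008408284320504182, -0.0008347153017835848, 0.00022447146105042393], [0.0010318651269015512, 0.9642943535381155, 0.2648307666961414, -0.06685609846036392], [0.0005822340140019079, -0.26483144213264037, 0.9642945443491306, -0.14314161112482848], [0.0, 0.0, 0.0, 1.0]]}
```

View pics/scene0.png

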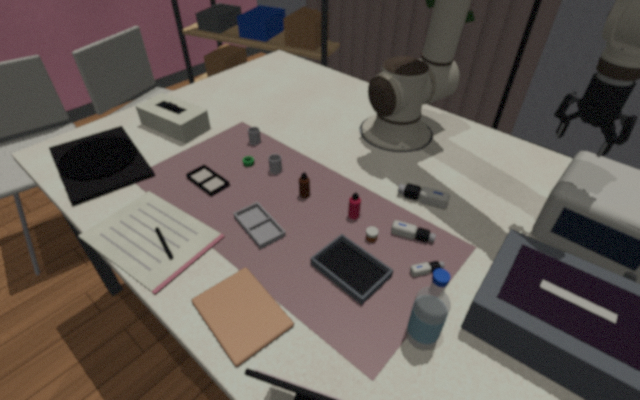

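View pics/side0.png

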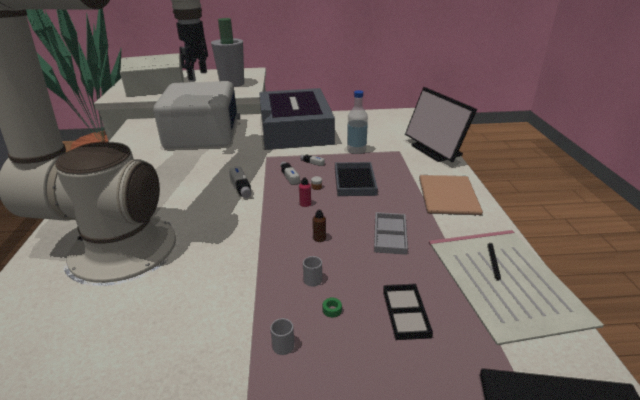

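View pics/wrist0.png

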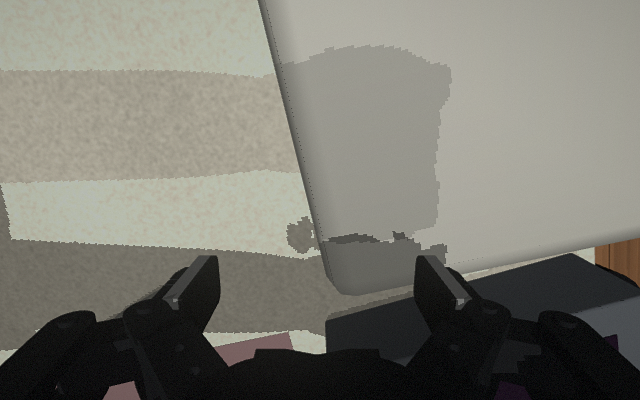

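The scene view shows three hand pieces at scene (423,195), (412,232) and (426,268). The kit box is at (350,267), the steel tray at (259,225) and the black rack at (208,180). The bottles are at (354,206) and (304,186), the cups at (254,135) and (275,163). A green ring and a white pot look like clutter. I'll enlarge the crops next.

```bash
cat > h.py <<'E'
import numpy as np,cv2
from workcell import bot
def cam(n):
    o=bot.get_obs(); c=bot.camera(n); K=np.array(c["intrinsics"])
    if n=="wrist":
        from scipy.spatial.transform import Rotation as R
        T=np.eye(4);T[:3,:3]=R.from_euler('xyz',o["tcp_rot"],degrees=True).as_matrix();T[:3,3]=o["ee_pos"]
        V=np.linalg.inv(T@np.array(c["mount"]))
    else: V=np.array(c["view"])
    return c["pixels"][:,:,::-1].copy(),K,V
def w(K,V,u,v,z):
    Vi=np.linalg.inv(V); d=Vi[:3,:3]@np.linalg.solve(K,[u,v,1.]); o=Vi[:3,3]
    return np.round(o+d*(z-o[2])/d[2],4)
def px(K,V,p):
    q=V[:3,:3]@np.array(p)+V[:3,3]; q=K@q; return np.round(q[:2]/q[2],1)
def crop(im,x0,y0,x1,y1,f,name):
    c=cv2.resize(im[y0:y1,x0:x1],None,fx=f,fy=f,interpolation=cv2.INTER_CUBIC)
    s=10
    for x in range((x0+s-1)//s*s,x1,s):
        cv2.line(c,((x-x0)*f,0),((x-x0)*f,6 if x%50 else 14),(0,255,255),1)
        if x%20==0: cv2.putText(c,str(x),((x-x0)*f,24),0,.35,(0,255,255))
    for y in range((y0+s-1)//s*s,y1,s):
        cv2.line(c,(0,(y-y0)*f),(6,(y-y0)*f),(0,255,255),1)
        if y%20==0: cv2.putText(c,str(y),(8,(y-y0)*f+4),0,.35,(0,255,255))
    cv2.imwrite("pics/"+name,c)
E
python3 - <<'E'
from h import *
im,K,V=cam("scene")
crop(im,330,170,460,300,5,"s1.png"); crop(im,180,115,330,250,5,"s2.png")
im,K,V=cam("side")
crop(im,220,145,380,215,5,"d1.png")
crop(im,260,200,440,360,4,"d2.png")
E
```

```text
(no output)
```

View pics/s1.png

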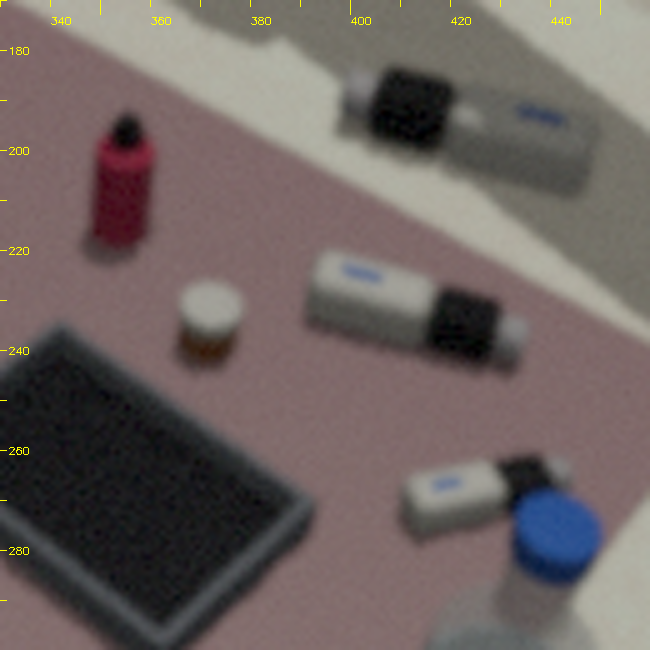

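View pics/s2.png

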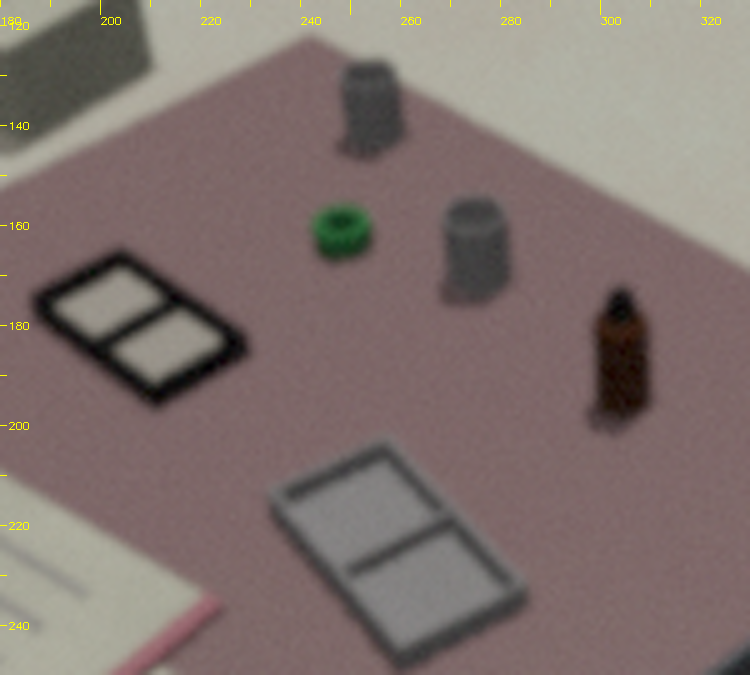

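View pics/d1.png

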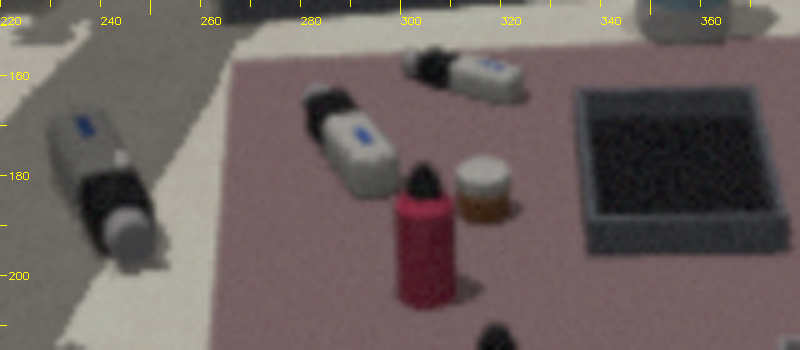

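View pics/d2.png

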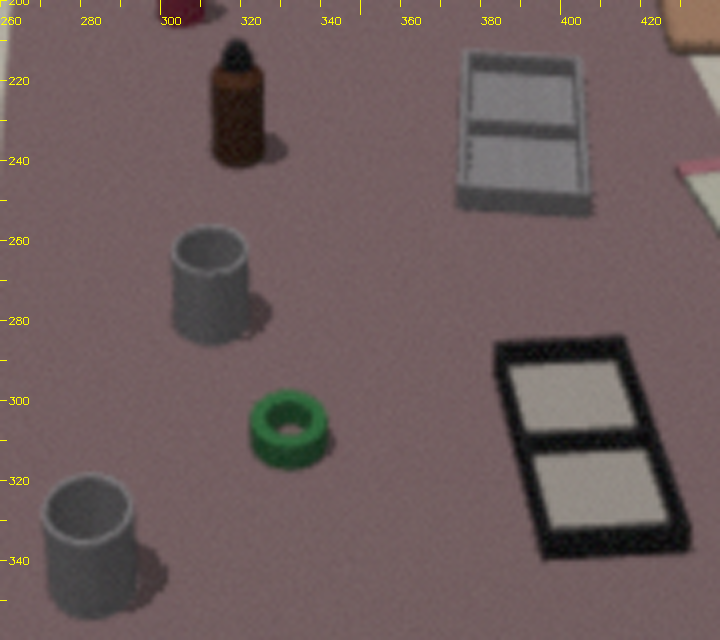

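```bash
python3 - <<'E'
from h import *
im,K,V=cam("side"); im2,K2,V2=cam("scene")
f=lambda n,u,v,z:print("side",n,w(K,V,u,v,z))
g=lambda n,u,v,z:print("scene",n,w(K2,V2,u,v,z))
f("rose",303,179,.078);f("brown",317.5,212,.078);f("cupN",312.5,262.5,.05);f("cupF",282,327.5,.05)
g("rose",355.5,194,.078);g("brown",304,173.5,.078);g("cupN",275,156.5,.05);g("cupF",254,129,.05)
f("cupN foot",312,284,.0);
for p in [(335.4,163),(371,162.6),(377,188),(337.4,188.6)]: f("kit",*p,.024)
for p in [(342.4,235),(392.4,271),(363,296.4),(311,266)]: g("kit",*p,.024)
for p in [(376,213),(405,214.3),(407.5,248.7),(374.5,247.5)]: f("tray",*p,.018)
for p in [(383.7,286.2),(416.2,284.2),(432,332.5),(395.8,335)]: f("rack",*p,.018)
for p in [(257,203.6),(285,233.5),(260,245.5),(234.5,214.5)]: g("tray",*p,.018)
for p in [(204,165),(229,183),(211.5,193.5),(187,175)]: g("rack",*p,.018)
g("mid tail",393,227,.015);g("mid nose",432,239,.015);f("mid tail",294,183,.015);f("mid nose",282.5,164,.015)
g("small tail",412,272,.012);g("small nose",443,264,.012);g("big tail",447,200,.018);g("big nose",399,187,.018)
E
```

```text
side rose [0.4334 0.156  0.078 ]
side brown [ 0.4609 -0.0027  0.078 ]
side cupN [ 0.4408 -0.1467  0.05  ]
side cupF [ 0.379  -0.3137  0.05  ]
scene rose [0.4373 0.1541 0.078 ]
scene brown [ 0.4636 -0.0027  0.078 ]
scene cupN [ 0.4361 -0.149   0.05  ]
scene cupF [ 0.3754 -0.3131  0.05  ]
side cupN foot [ 0.4381 -0.1564  0.    ]
side kit [0.5375 0.3439 0.024 ]
side kit [0.6456 0.3362 0.024 ]
side kit [0.636  0.1834 0.024 ]
side kit [0.5275 0.1901 0.024 ]
scene kit [0.5302 0.1891 0.024 ]
scene kit [0.5407 0.3436 0.024 ]
scene kit [0.6391 0.3343 0.024 ]
scene kit [0.6529 0.1963 0.024 ]
side tray [0.6131 0.0702 0.018 ]
side tray [0.6844 0.058  0.018 ]
side tray [ 0.6574 -0.0787  0.018 ]
side tray [ 0.5847 -0.0683  0.018 ]
side rack [ 0.581  -0.1936  0.018 ]
side rack [ 0.6473 -0.1931  0.018 ]
side rack [ 0.6434 -0.3169  0.018 ]
side rack [ 0.5783 -0.3176  0.018 ]
scene tray [ 0.5903 -0.0604  0.018 ]
scene tray [0.6175 0.0753 0.018 ]
scene tray [0.6858 0.0583 0.018 ]
scene tray [ 0.6581 -0.0725  0.018 ]
scene rack [ 0.5818 -0.3118  0.018 ]
scene rack [ 0.5855 -0.1867  0.018 ]
scene rack [ 0.6471 -0.1865  0.018 ]
scene rack [ 0.6446 -0.3084  0.018 ]
scene mid tail [0.4153 0.2635 0.015 ]
scene mid nose [0.3854 0.3591 0.015 ]
side mid tail [0.4089 0.2481 0.015 ]
side mid nose [0.3757 0.3704 0.015 ]
scene small tail [0.5042 0.3749 0.012 ]
scene small nose [0.4356 0.417  0.012 ]
scene big tail [0.2318 0.3184 0.018 ]
scene big nose [0.2729 0.1891 0.018 ]
```

The mid-size piece is the one at scene (412,232) / side (289,173). It measures about 0.10–0.125 m, against about 0.14 m for the grey-bodied one at scene (423,195) and about 0.08 m for the small one at scene (426,268). Its white body fits the description too. I'll hover over it and look.

Emit:
{"fn": "send_rows", "kwargs": {
  "targets": [
    [0,272,-225,0,-60],
    [0,272,-225,0,-60],
    [0,272,-225,0,-60],
    [0,272,-225,0,-60],
    [0,272,-225,0,-60],
    [0,272,-225,0,-60],
    [0,272,-225,0,-60],
    [0,272,-225,0,-60]
  ],
  "squeeze": 40
}}

```text
time: 1.35
ee_pos: [0.3971, 0.3106, 0.2312]
tcp_rot: [-180.0, 0.0, 16.9]
wrist_force: [0.0, 0.0, -0.1]
opening: 0.0856
```

```bash
python3 - <<'E'
from h import *
o=bot.get_obs();print(o["time"],o["ee_pos"],o["tcp_rot"],o["q"])
im,K,V=cam("wrist");np.savez("w1.npz",K=K,V=V)
crop(im,0,0,640,400,1,"w1.png")
for p in [(.4153,.2635,.015),(.3757,.3704,.015),(.4353,.155,.08)]: print(px(K,V,p))
E
```

```text
1.35 [0.39710334 0.31061443 0.23124791] [-1.79989516e+02  1.43208096e-02  1.68578498e+01] [ 3.80240852e+01 -1.30269045e+00  3.62787634e+00  9.49401358e+01
  1.49479114e-02  1.11166236e+02]
[319.8 221.1]
[313.5 119.7]
[308.6 339. ]
```

View pics/w1.png

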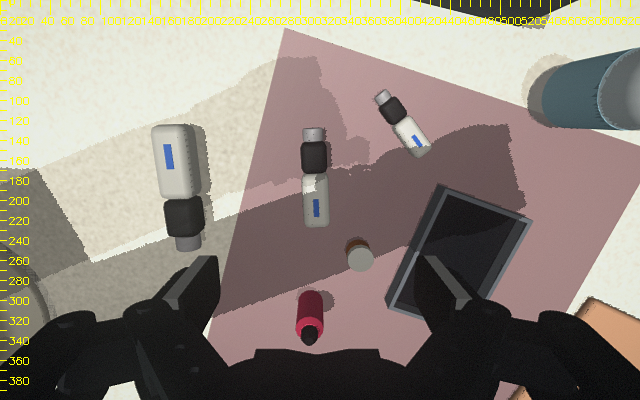

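```bash
python3 - <<'E'
from h import *
d=np.load("w1.npz");K,V=d["K"],d["V"]
a=w(K,V,313.3,128,.015);b=w(K,V,316,227,.026)
print(a,b,np.linalg.norm(a[:2]-b[:2]),(a+b)/2,np.degrees(np.arctan2(*(a-b)[[1,0]])))
print("width",w(K,V,302.5,200,.015),w(K,V,328,200,.015))
for p in [(442,184),(533,219),(470,330),(386,305)]: print(w(K,V,*p,.024))
# project coarse kit corners
for p in [(.529,.190),(.539,.344),(.643,.335),(.634,.1835)]: print(px(K,V,(*p,.024)))
print(np.linalg.inv(V)[:3,3])
for p in [(152,125),(201,250)]: print("big",w(K,V,*p,.018))
im=cv2.imread("pics/w1.png")
crop(im,270,100,360,250,5,"w1c.png");crop(im,380,170,540,320,5,"w1k.png")
E
```

```text
[0.378  0.3621 0.015 ] [0.4121 0.259  0.026 ] 0.10859290952912162 [0.39505 0.31055 0.0205 ] 108.30147025364845
width [0.3891 0.282  0.015 ] [0.4169 0.2904 0.015 ]
[0.5302 0.3459 0.024 ]
[0.6442 0.3383 0.024 ]
[0.6354 0.1839 0.024 ]
[0.5229 0.1868 0.024 ]
[391.6 304.1]
[448.7 187.9]
[530.7 221.3]
[468.9 330. ]
[0.37764491 0.37462797 0.37440144]
big [0.2129 0.3156 0.018 ]
big [0.2913 0.1897 0.018 ]
```

View pics/w1c.png

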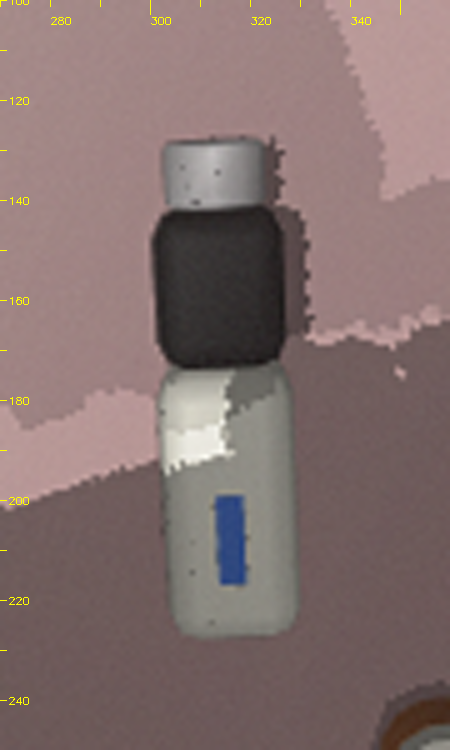

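View pics/w1k.png

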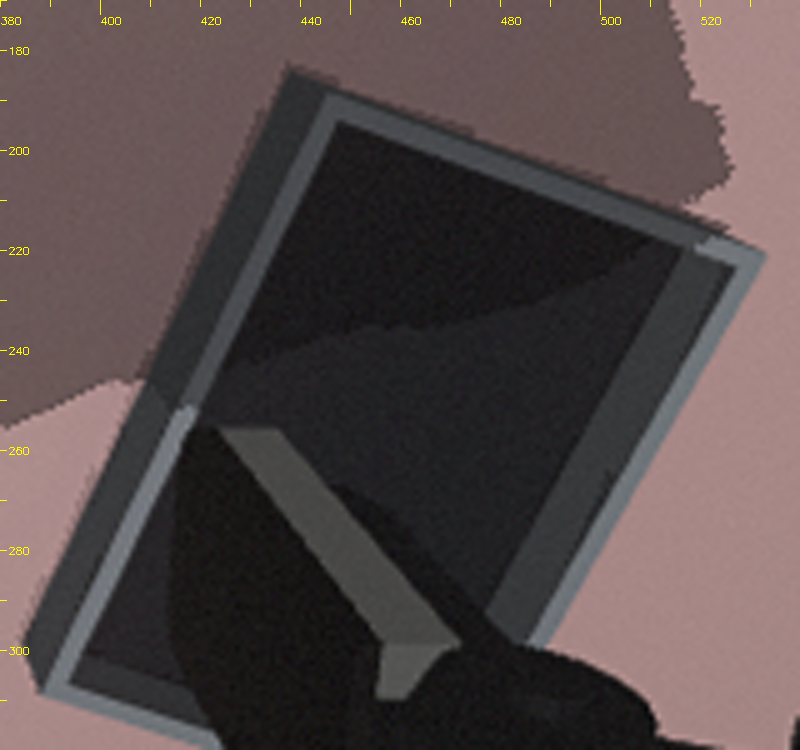

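The wrist view shows the middle piece at (314,178), nose up. It measures 109 mm long and 28–30 mm wide, which matches. The long one at (176,185) is bigger, and the one at (404,122) is smaller. I'll grasp it on the white body.

Emit:
{"fn": "send_rows", "kwargs": {
  "targets": [
    [0.1,0,-8,-60,1],
    [0.1,0,-8,-120,1],
    [0.1,0,-8,-170,1],
    [0.1,0,-8,-200,1],
    [0.1,0,-8,-225,1],
    [0.1,0,-8,-225,1],
    [1,0,-8,-225,1],
    [1,0,-8,-225,1],
    [1,0,-8,-225,1],
    [1,0,-8,-225,1]
  ],
  "squeeze": 40
}}

```text
time: 2.65
ee_pos: [0.3978, 0.3031, 0.0076]
tcp_rot: [-179.9, -0.1, 17.8]
wrist_force: [-1.3, 0.1, 6.4]
opening: 0.0294
```

```bash
python3 - <<'E'
from h import *
o=bot.get_obs();print(o["time"],o["ee_pos"],o["opening"])
d=np.load("w1.npz");K,V=d["K"],d["V"]
P=[w(K,V,*p,.024) for p in [(446,188),(533,221),(388,308)]]
print(P)
im,K,V=cam("wrist");crop(im,0,0,640,400,1,"w2.png")
E
```

```text
2.65 [0.39784681 0.30311836 0.00761216] 0.02939790281598724
[array([0.5362, 0.343 , 0.024 ]), array([0.6453, 0.3361, 0.024 ]), array([0.5267, 0.1836, 0.024 ])]
```

View pics/w2.png

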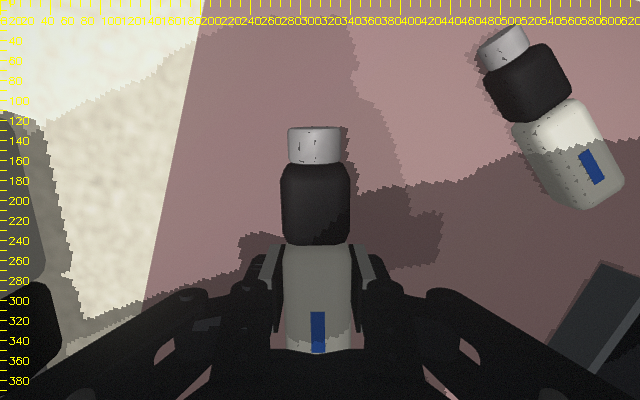

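The hand piece is gripped at an opening of 29.4 mm. I'll lift it and carry it to the kit box.

Emit:
{"fn": "send_rows", "kwargs": {
  "targets": [
    [1,0,0,60,0],
    [1,0,0,100,0],
    [1,62,-16,100,-10],
    [1,124,-32,100,-20],
    [1,189,-49,100,-21],
    [1,189,-49,100,-21],
    [1,189,-49,60,-21],
    [1,189,-49,40,-21],
    [1,189,-49,40,-21]
  ]
}}

```text
time: 3.82
ee_pos: [0.5848, 0.2533, 0.0448]
tcp_rot: [179.9, 0.2, -3.1]
wrist_force: [0.0, 0.3, -1.8]
opening: 0.0294
```

```bash
python3 - <<'E'
from h import *
o=bot.get_obs();print(o["time"],o["ee_pos"],o["opening"])
im,K,V=cam("wrist");crop(im,0,0,640,400,1,"w3.png")
im,K,V=cam("side");crop(im,300,100,420,200,6,"d3.png")
E
```

```text
3.825 [0.58475135 0.25331617 0.04481488] 0.029373309899905525
```

View pics/w3.png

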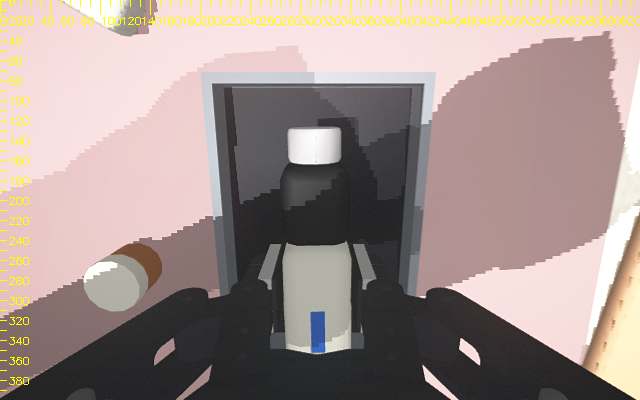

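View pics/d3.png

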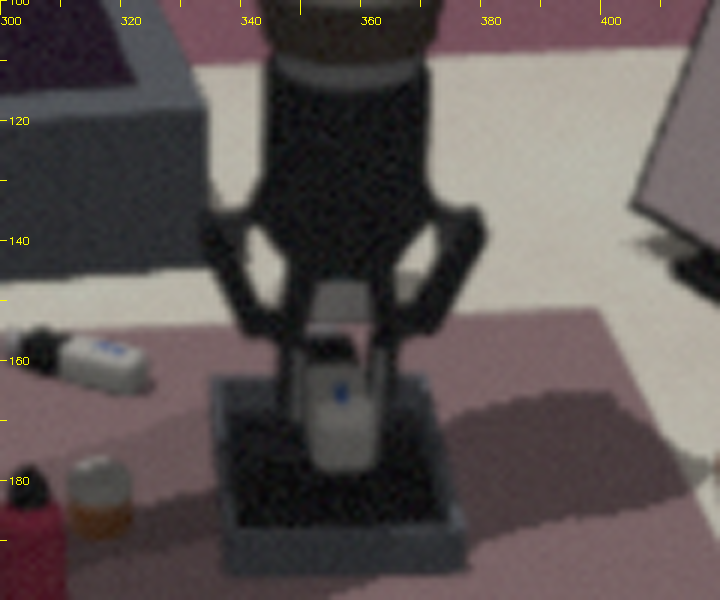

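The piece is centred and aligned over the box. Now lower it, release with a partial opening, and lift.

Emit:
{"fn": "send_rows", "kwargs": {
  "targets": [
    [1,0,0,-20,0],
    [1,0,0,-34,0],
    [1,0,0,-34,0],
    [0.45,0,0,-34,0],
    [0.45,0,0,-34,0],
    [0.45,0,0,-34,0],
    [0.45,0,0,20,0],
    [0.45,0,0,80,0],
    [0.45,0,0,140,0],
    [0.3,0,0,160,0]
  ]
}}

```text
time: 5.18
ee_pos: [0.5873, 0.2539, 0.2112]
tcp_rot: [-179.8, -0.3, -3.2]
wrist_force: [0.4, -0.4, -0.1]
opening: 0.0594
```

```bash
python3 - <<'E'
from h import *
o=bot.get_obs();print(o["time"],o["ee_pos"],o["opening"])
im,K,V=cam("wrist");crop(im,0,0,640,400,1,"w4.png")
print(px(K,V,(.4353,.155,.08)),px(K,V,(.4353,.155,0)))
np.savez("w4.npz",K=K,V=V)
E
```

```text
5.175 [0.58725652 0.25393139 0.21118996] 0.059404701102954795
[162.1 306.7] [192.5 268.9]
```

View pics/w4.png

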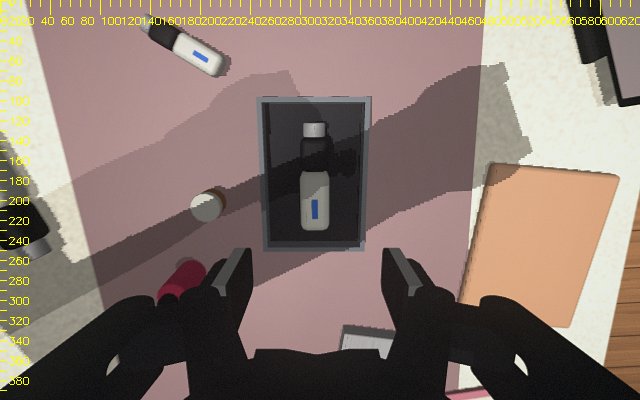

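The piece lies in the box, at wrist (315,178). Next I'll hover by the rose bottle.

Emit:
{"fn": "send_rows", "kwargs": {
  "targets": [
    [0.1,-45,-40,20,3],
    [0.1,-95,-80,20,3],
    [0.1,-152,-129,20,3],
    [0.1,-152,-129,20,3],
    [0.1,-152,-129,20,3],
    [0.1,-152,-129,20,3]
  ]
}}

```text
time: 5.98
ee_pos: [0.4351, 0.1251, 0.2258]
tcp_rot: [-180.0, 0.0, -0.2]
wrist_force: [-0.1, -0.2, -0.0]
opening: 0.0771
```

```bash
python3 - <<'E'
from h import *
o=bot.get_obs();print(o["time"],o["ee_pos"],o["tcp_rot"])
im,K,V=cam("wrist");crop(im,0,0,640,400,1,"w5.png")
print(px(K,V,(.4353,.155,.08)),px(K,V,(.4353,.155,0)))
np.savez("w5.npz",K=K,V=V)
E
```

```text
5.975 [0.43506754 0.12509226 0.22584619] [-1.79995687e+02  1.03245605e-02 -1.52793362e-01]
[316.7 159.6] [316.6 150.5]
```

View pics/w5.png

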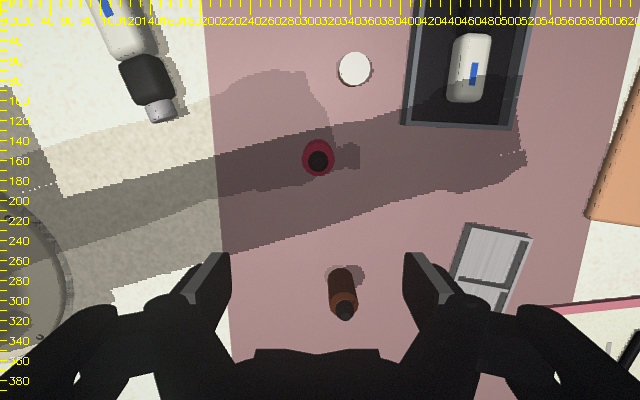

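Emit:
{"fn": "send_rows", "kwargs": {
  "targets": [
    [0.1,1,29,-30,0],
    [0.1,1,29,-80,0],
    [0.1,1,29,-130,0],
    [0.1,1,29,-170,0],
    [0.1,1,29,-196,0],
    [0.1,1,29,-196,0],
    [1,1,29,-196,0],
    [1,1,29,-196,0],
    [1,1,29,-196,0],
    [1,1,29,-196,0]
  ],
  "squeeze": 40
}}

```text
time: 7.28
ee_pos: [0.4361, 0.1539, 0.0316]
tcp_rot: [-179.9, -0.1, -0.2]
wrist_force: [0.6, 0.7, 6.8]
opening: 0.0307
```

```bash
python3 - <<'E'
from h import *
o=bot.get_obs();print(o["time"],o["ee_pos"],o["opening"])
d=np.load("w5.npz");K,V=d["K"],d["V"]
print("brown",w(K,V,345,311,.08))
im,K,V=cam("wrist");crop(im,0,0,640,400,1,"w6.png")
E
```

```text
7.275 [0.43610098 0.15385657 0.03160638] 0.03065390405157082
brown [0.4634 0.0022 0.08  ]
```

View pics/w6.png

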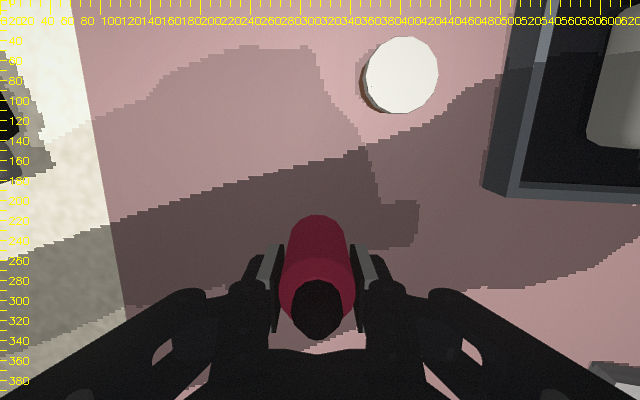

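The rose bottle is held at 30.7 mm. I'll lift it and carry it toward the rack.

Emit:
{"fn": "send_rows", "kwargs": {
  "targets": [
    [1,0,0,50,0],
    [1,0,0,110,0],
    [1,20,-46,130,0],
    [1,42,-100,130,0],
    [1,65,-155,130,0],
    [1,90,-210,130,0],
    [1,113,-265,130,0],
    [1,136,-320,130,0],
    [1,159,-375,130,0],
    [1,177,-416,130,0]
  ]
}}

```text
time: 8.57
ee_pos: [0.6127, -0.265, 0.1601]
tcp_rot: [180.0, -0.0, -0.2]
wrist_force: [0.9, 0.5, -0.2]
opening: 0.0307
```

Emit:
{"fn": "send_rows", "kwargs": {
  "targets": [
    [1,0,0,0,0],
    [1,0,0,0,0]
  ]
}}

```text
time: 8.82
ee_pos: [0.6121, -0.2623, 0.1601]
tcp_rot: [-180.0, 0.0, -0.2]
wrist_force: [-0.2, -0.0, -1.2]
opening: 0.0306
```

```bash
python3 - <<'E'
from h import *
o=bot.get_obs();print(o["time"],o["ee_pos"],o["tcp_rot"],o["opening"])
im,K,V=cam("wrist");crop(im,0,0,640,400,1,"w7.png")
np.savez("w7.npz",K=K,V=V)
for p in [(.581,-.19),(.647,-.19),(.644,-.3145),(.58,-.3145)]: print(px(K,V,(*p,.018)))
E
```

```text
8.825 [ 0.61207418 -0.26230178  0.16012333] [-1.79975479e+02  2.89605829e-02 -1.85837748e-01] 0.03060005289481894
[279.3 109.9]
[357.7 109.6]
[350.7 247.4]
[282.8 247.7]
```

View pics/w7.png

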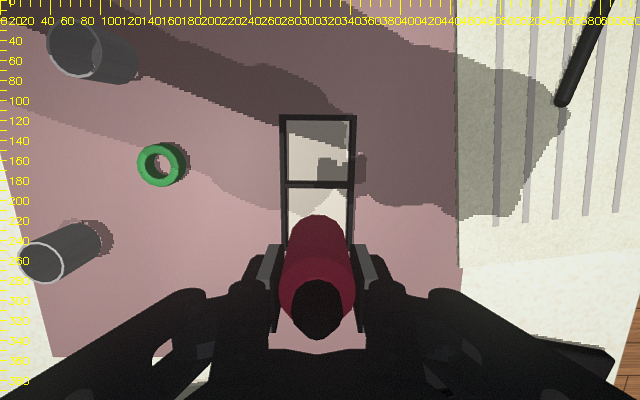

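```bash
python3 - <<'E'
from h import *
d=np.load("w7.npz");K,V=d["K"],d["V"]
im=cv2.imread("pics/w7.png");crop(im,260,100,380,260,5,"w7c.png")
for u,v,z in [(279.5,114.5,.018),(356.5,114.5,.018),(318,183.5,.016),(282,230,.018),(354,230,.018)]: print(w(K,V,u,v,z))
E
```

```text
[ 0.5811 -0.1937  0.018 ]
[ 0.6461 -0.194   0.018 ]
[ 0.6134 -0.2535  0.016 ]
[ 0.5798 -0.2969  0.018 ]
[ 0.6466 -0.2972  0.018 ]
```

View pics/w7c.png

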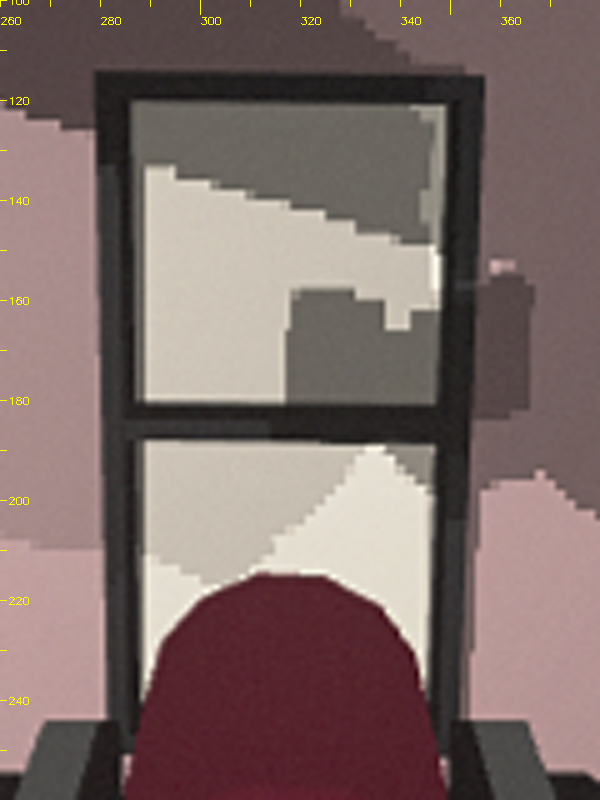

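The rack centre is about (0.613,-0.254), and the divider shows at wrist row 184. I'll place rose in the -y bay.

Emit:
{"fn": "send_rows", "kwargs": {
  "targets": [
    [1,1,-22,-10,0],
    [1,1,-22,-50,0],
    [1,1,-22,-90,0],
    [1,1,-22,-115,0],
    [1,1,-22,-124,0],
    [1,1,-22,-124,0],
    [1,1,-22,-124,0]
  ]
}}

```text
time: 9.75
ee_pos: [0.6136, -0.2847, 0.0372]
tcp_rot: [180.0, -0.1, -0.2]
wrist_force: [0.6, -0.5, -0.5]
opening: 0.0306
```

```bash
python3 - <<'E'
from h import *
o=bot.get_obs();print(o["time"],o["ee_pos"],o["wrist_force"],o["opening"])
im,K,V=cam("wrist");crop(im,160,100,480,400,2,"w8.png")
im,K,V=cam("side");crop(im,360,240,460,350,5,"d8.png")
E
```

```text
9.75 [ 0.61364901 -0.28466902  0.03719053] [ 0.60847974 -0.49715491 -0.47674303] 0.030648518501155807
```

View pics/w8.png

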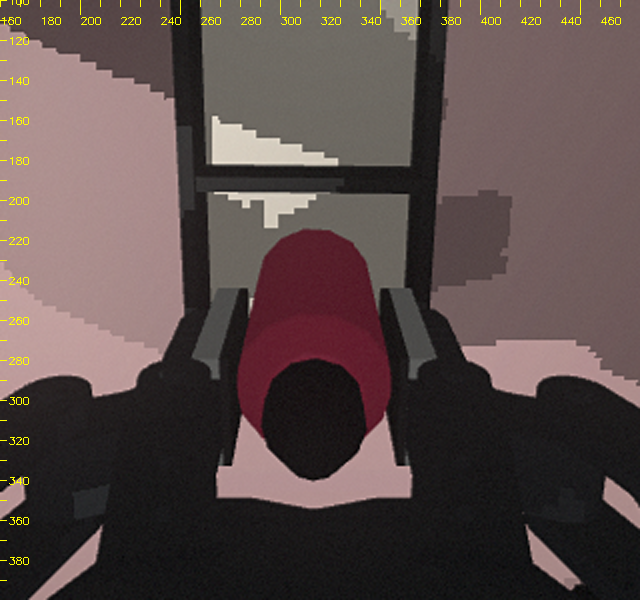

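View pics/d8.png

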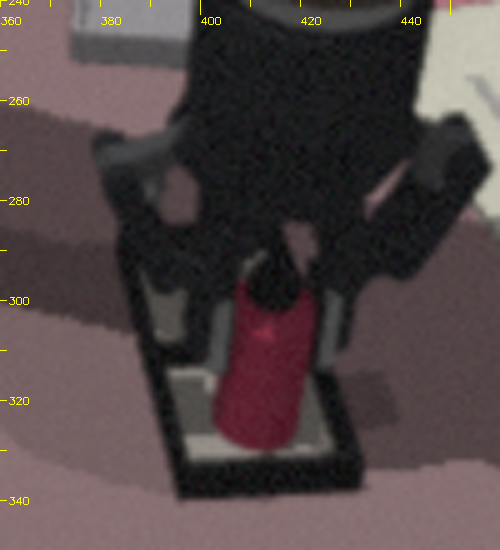

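Emit:
{"fn": "send_rows", "kwargs": {
  "targets": [
    [1,0,0,-2,0],
    [1,0,0,-2,0],
    [0.45,0,0,-2,0],
    [0.45,0,0,-2,0],
    [0.45,0,0,-2,0],
    [0.45,0,0,40,0],
    [0.45,0,0,90,0],
    [0.2,0,0,150,0],
    [0.1,-10,10,190,0],
    [0.1,-40,60,190,0]
  ]
}}

```text
time: 11.1
ee_pos: [0.5753, -0.2261, 0.2294]
tcp_rot: [179.9, -0.3, -0.3]
wrist_force: [0.4, 1.4, 0.2]
opening: 0.0772
```

Emit:
{"fn": "send_rows", "kwargs": {
  "targets": [
    [0.1,-30,55,0,0],
    [0.1,-60,110,0,0],
    [0.1,-110,165,0,0],
    [0.1,-110,195,0,0],
    [0.1,-110,195,0,0],
    [0.1,-110,195,0,0]
  ]
}}

```text
time: 11.85
ee_pos: [0.4635, -0.0297, 0.2263]
tcp_rot: [180.0, -0.0, -0.1]
wrist_force: [-0.2, 0.1, -1.3]
opening: 0.077
```

```bash
python3 - <<'E'
from h import *
o=bot.get_obs();print(o["time"],o["ee_pos"],o["tcp_rot"],o["opening"])
im,K,V=cam("wrist");crop(im,0,0,640,400,1,"w9.png")
print(px(K,V,(.463,0,.08)),px(K,V,(.463,0,0)))
np.savez("w9.npz",K=K,V=V)
im,K,V=cam("side");crop(im,360,240,460,350,5,"d9.png")
E
```

```text
11.85 [ 0.46351057 -0.02967717  0.22633608] [ 1.79984297e+02 -1.84655699e-02 -1.36459674e-01] 0.07698218724803603
[315.8 159.8] [315.8 150.6]
```

View pics/w9.png

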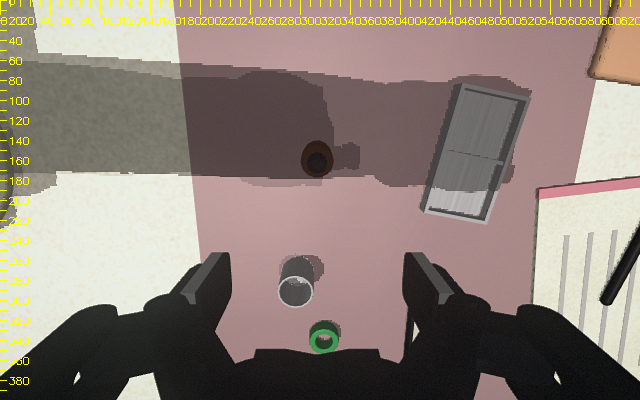

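View pics/d9.png

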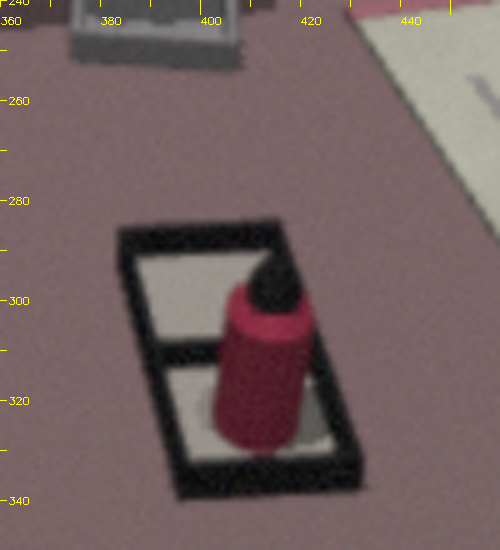

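Rose stands in its bay, and the brown cap is at wrist (317,162), about (0.464,-0.002). Picking it now.

Emit:
{"fn": "send_rows", "kwargs": {
  "targets": [
    [0.1,1,28,-30,0],
    [0.1,1,28,-80,0],
    [0.1,1,28,-130,0],
    [0.1,1,28,-170,0],
    [0.1,1,28,-196,0],
    [0.1,1,28,-196,0],
    [1,1,28,-196,0],
    [1,1,28,-196,0],
    [1,1,28,-196,0],
    [1,1,28,-196,0]
  ],
  "squeeze": 40
}}

```text
time: 13.2
ee_pos: [0.4651, -0.0015, 0.0315]
tcp_rot: [180.0, -0.1, -0.2]
wrist_force: [-1.0, 0.0, 5.7]
opening: 0.0307
```

```bash
python3 - <<'E'
from h import *
d=np.load("w9.npz");K,V=d["K"],d["V"]
print("cupN",w(K,V,295.5,291,.05))
for p in [(461,82),(530,97),(489,223),(421,210)]: print("tray",w(K,V,*p,.018))
im=cv2.imread("pics/w9.png");crop(im,410,70,540,230,5,"w9c.png")
im,K,V=cam("wrist");crop(im,160,100,480,400,2,"w10.png")
E
```

```text
cupN [ 0.4402 -0.1475  0.05  ]
tray [0.6106 0.0703 0.018 ]
tray [0.6832 0.0556 0.018 ]
tray [ 0.6597 -0.0805  0.018 ]
tray [ 0.581  -0.0648  0.018 ]
```

View pics/w9c.png

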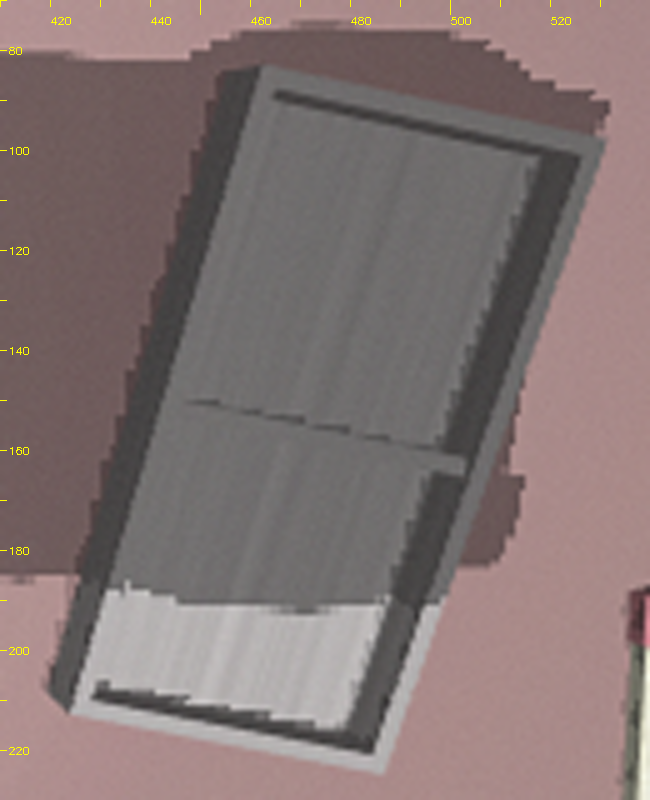

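View pics/w10.png

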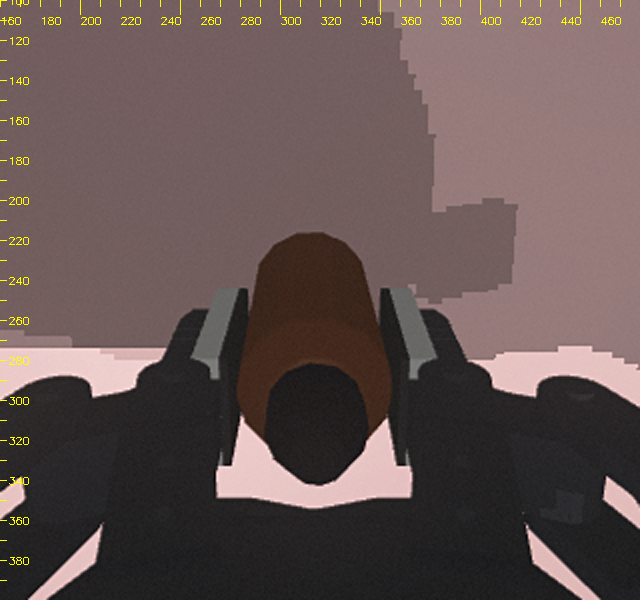

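Brown is held. Carry it to the +y bay.

Emit:
{"fn": "send_rows", "kwargs": {
  "targets": [
    [1,0,0,50,0],
    [1,0,0,100,0],
    [1,30,-45,120,0],
    [1,60,-90,120,0],
    [1,90,-135,120,0],
    [1,120,-180,120,0],
    [1,148,-222,120,0],
    [1,148,-222,90,0],
    [1,148,-222,50,0],
    [1,148,-222,30,0]
  ]
}}

```text
time: 14.5
ee_pos: [0.6114, -0.2232, 0.0579]
tcp_rot: [-179.9, 0.2, -0.2]
wrist_force: [0.7, -0.3, -0.4]
opening: 0.0307
```

Emit:
{"fn": "send_rows", "kwargs": {
  "targets": [
    [1,0,0,-10,0],
    [1,0,0,-10,0]
  ]
}}

```text
time: 14.75
ee_pos: [0.6124, -0.2234, 0.0508]
tcp_rot: [180.0, -0.0, -0.2]
wrist_force: [-0.4, -0.7, -0.2]
opening: 0.031
```

```bash
python3 - <<'E'
from h import *
o=bot.get_obs();print(o["time"],o["ee_pos"],o["wrist_force"],o["opening"])
im,K,V=cam("wrist");crop(im,160,100,480,400,2,"w11.png")
im,K,V=cam("side");crop(im,360,240,460,350,5,"d11.png")
E
```

```text
14.75 [ 0.61240391 -0.22336563  0.0507573 ] [-0.42264497 -0.6963389  -0.17835313] 0.031003084619744978
```

View pics/w11.png

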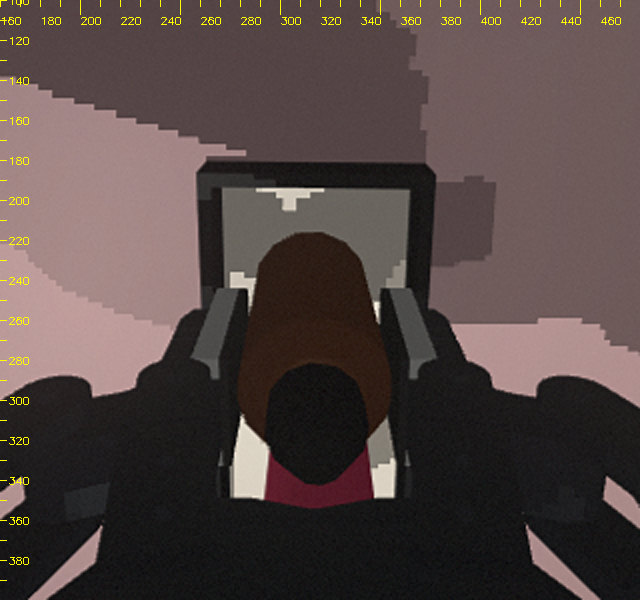

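View pics/d11.png

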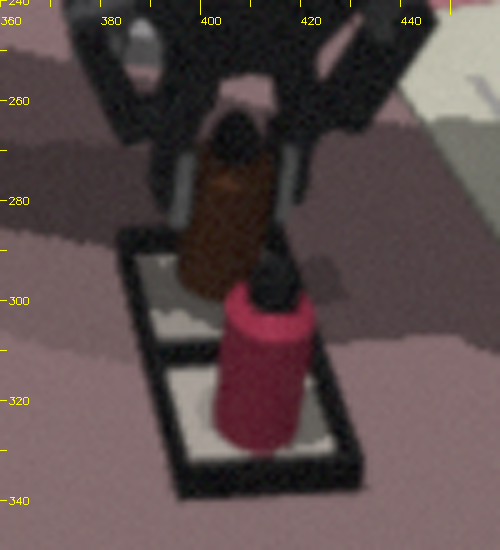

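Emit:
{"fn": "send_rows", "kwargs": {
  "targets": [
    [1,0,0,-10,0],
    [1,0,0,-16,0],
    [1,0,0,-16,0],
    [0.45,0,0,-16,0],
    [0.45,0,0,-16,0],
    [0.45,0,0,-16,0],
    [0.45,0,0,30,0],
    [0.45,0,0,80,0],
    [0.2,0,0,140,0],
    [0.1,-10,0,175,0]
  ]
}}

```text
time: 16.1
ee_pos: [0.6028, -0.2235, 0.2283]
tcp_rot: [179.9, -0.2, -0.1]
wrist_force: [1.3, -0.1, -0.3]
opening: 0.0767
```

Emit:
{"fn": "send_rows", "kwargs": {
  "targets": [
    [0.1,-50,15,0,0],
    [0.1,-100,30,0,0],
    [0.1,-162,45,0,0],
    [0.1,-162,45,0,0],
    [0.1,-162,45,0,0]
  ]
}}

```text
time: 16.73
ee_pos: [0.4406, -0.1786, 0.2258]
tcp_rot: [180.0, -0.1, -0.2]
wrist_force: [-0.1, 0.6, 0.4]
opening: 0.0772
```

```bash
python3 - <<'E'
from h import *
o=bot.get_obs();print(o["time"],o["ee_pos"],o["tcp_rot"],o["opening"])
im,K,V=cam("wrist");crop(im,0,0,640,400,1,"w12.png")
print(px(K,V,(.440,-.148,.05)),px(K,V,(.377,-.313,.05)))
np.savez("w12.npz",K=K,V=V)
im,K,V=cam("side");crop(im,360,240,460,350,5,"d12.png")
E
```

```text
16.725 [ 0.44062991 -0.17861887  0.22580133] [ 1.79964517e+02 -9.03273723e-02 -1.74247881e-01] 0.07716733293510615
[315.4 154.9] [259.3 304.8]
```

View pics/w12.png

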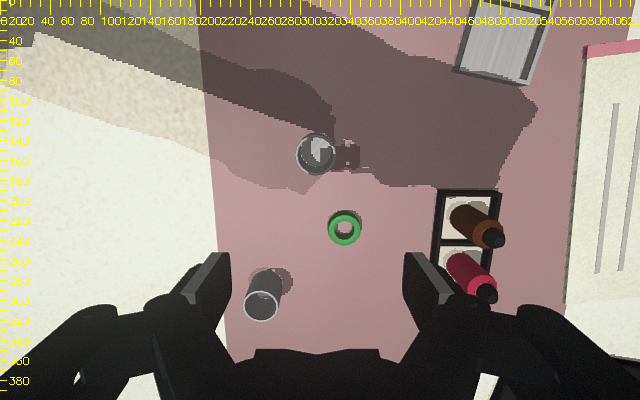

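View pics/d12.png

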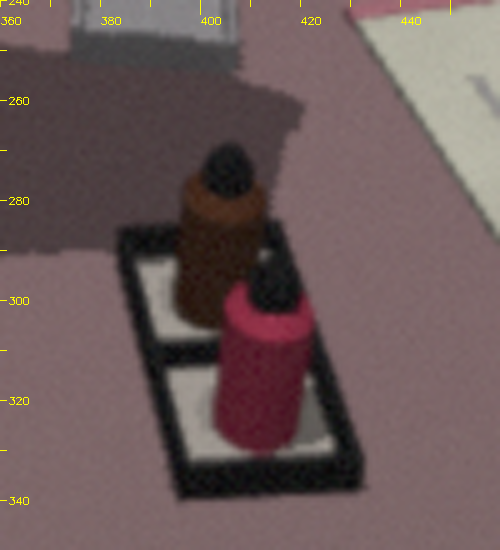

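Both bottles stand in the rack. The near cup's rim centre is at wrist (316.5,154), about (0.441,-0.147). Pick it up.

Emit:
{"fn": "send_rows", "kwargs": {
  "targets": [
    [0.1,0,31,-30,0],
    [0.1,0,31,-80,0],
    [0.1,0,31,-130,0],
    [0.1,0,31,-175,0],
    [0.1,0,31,-205,0],
    [0.1,0,31,-205,0],
    [1,0,31,-205,0],
    [1,0,31,-205,0],
    [1,0,31,-205,0],
    [1,0,31,-205,0]
  ],
  "squeeze": 40
}}

```text
time: 18.08
ee_pos: [0.4415, -0.1478, 0.0221]
tcp_rot: [179.9, -0.2, -0.2]
wrist_force: [0.6, 0.2, 6.2]
opening: 0.0393
```

```bash
python3 - <<'E'
from h import *
d=np.load("w12.npz");K,V=d["K"],d["V"]
print("cupF",w(K,V,261,306,.05),"N",w(K,V,316.5,154,.05))
d=np.load("w9.npz");K,V=d["K"],d["V"]
P=np.array([w(K,V,*p,.018) for p in [(462.5,83.5),(531,98),(486.5,224),(424,212)]]);print(P,P.mean(0))
im,K,V=cam("wrist");crop(im,160,100,480,400,2,"w13.png")
E
```

```text
cupF [ 0.3788 -0.3145  0.05  ] N [ 0.4411 -0.1472  0.05  ]
[[ 0.6123  0.0689  0.018 ]
 [ 0.6844  0.0546  0.018 ]
 [ 0.657  -0.0817  0.018 ]
 [ 0.5846 -0.0672  0.018 ]] [ 0.634575 -0.00635   0.018   ]
```

View pics/w13.png

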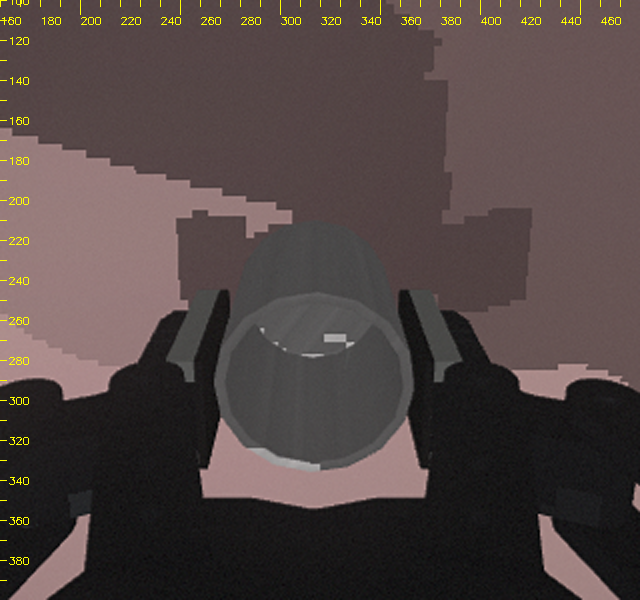

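The cup is held at 39.3 mm. I'll carry it over the tray and look.

Emit:
{"fn": "send_rows", "kwargs": {
  "targets": [
    [1,0,0,50,0],
    [1,0,0,90,0],
    [1,40,29,110,-5],
    [1,80,58,110,-11],
    [1,120,86,110,-11],
    [1,160,114,110,-11],
    [1,193,138,110,-11],
    [1,193,138,110,-11],
    [1,193,138,110,-11]
  ]
}}

```text
time: 19.25
ee_pos: [0.633, -0.0096, 0.1305]
tcp_rot: [180.0, 0.0, -11.2]
wrist_force: [-0.5, 0.0, -0.1]
opening: 0.0395
```

```bash
python3 - <<'E'
from h import *
o=bot.get_obs();print(o["time"],o["ee_pos"],o["tcp_rot"],o["opening"])
im,K,V=cam("wrist");crop(im,220,40,420,290,3,"w14.png")
np.savez("w14.npz",K=K,V=V)
E
```

```text
19.25 [ 0.63304583 -0.00959912  0.13046277] [ 1.79986736e+02  1.17166211e-02 -1.11553068e+01] 0.039467327418149664
```

View pics/w14.png

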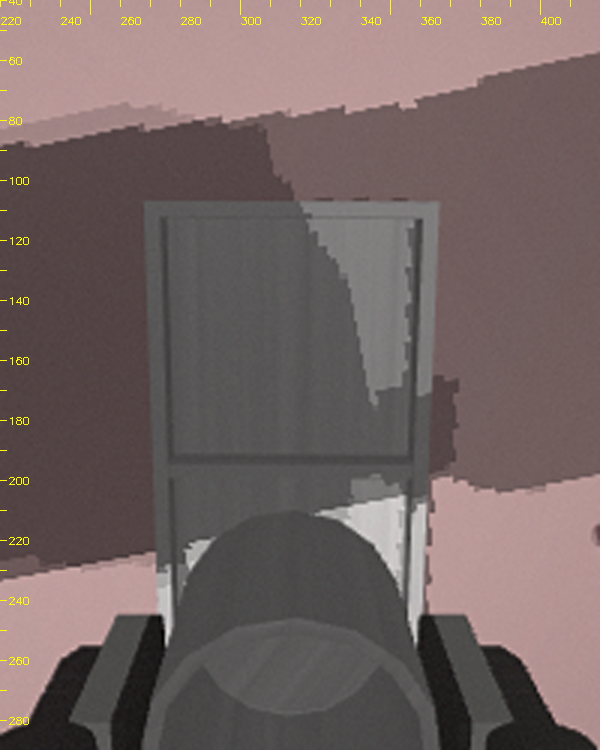

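```bash
python3 - <<'E'
from h import *
d=np.load("w14.npz");K,V=d["K"],d["V"]
A=w(K,V,268.5,107.5,.018);B=w(K,V,366.5,107.5,.018);D=w(K,V,317.5,193,.016);L=w(K,V,273.5,215,.018);R=w(K,V,362,215,.018)
print(A,B,D,L,R,np.linalg.norm(A-B))
y=np.array([np.sin(np.radians(11.2)),np.cos(np.radians(11.2)),0]);c=(A+B)/2-.07*y
print(c,c+.034*y,c-.034*y)
E
```

```text
[0.6118 0.0694 0.018 ] [0.6841 0.055  0.018 ] [ 0.6351 -0.003   0.016 ] [ 0.5962 -0.0137  0.018 ] [ 0.6674 -0.0278  0.018 ] 0.07372007867602967
[ 0.6343536  -0.00646686  0.018     ] [0.64095756 0.02688561 0.018     ] [ 0.62774963 -0.03981934  0.018     ]
```

The tray centre is (0.6345,-0.005), yaw -11.2. The +y bay is at (0.641,0.028).

Emit:
{"fn": "send_rows", "kwargs": {
  "targets": [
    [1,8,38,-20,0],
    [1,8,38,-60,0],
    [1,8,38,-85,0],
    [1,8,38,-98,0],
    [1,8,38,-98,0]
  ]
}}

```text
time: 19.92
ee_pos: [0.6407, 0.028, 0.0323]
tcp_rot: [180.0, 0.0, -11.2]
wrist_force: [-0.5, 0.4, -1.0]
opening: 0.0395
```

```bash
python3 - <<'E'
from h import *
o=bot.get_obs();print(o["time"],o["ee_pos"],o["wrist_force"],o["opening"])
im,K,V=cam("wrist");crop(im,160,100,480,400,2,"w15.png")
im,K,V=cam("side");crop(im,350,160,450,260,6,"d15.png")
E
```

```text
19.925 [0.64073142 0.02795829 0.03229751] [-0.51243925  0.4143087  -1.01100788] 0.0394694043614801
```

View pics/w15.png

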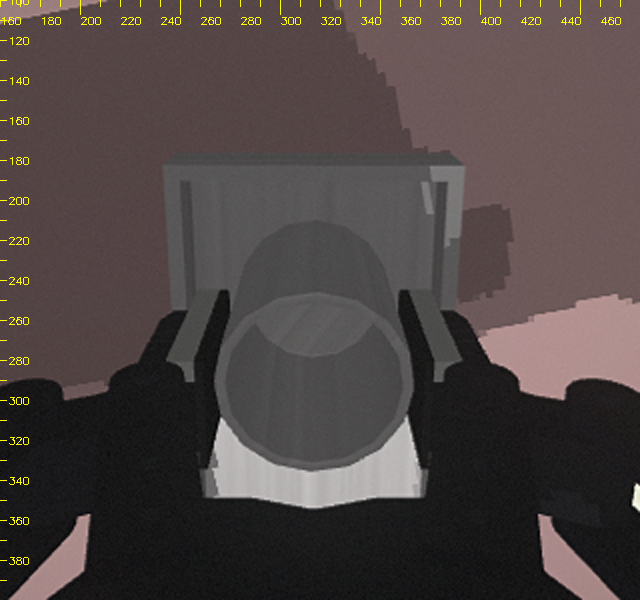

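View pics/d15.png

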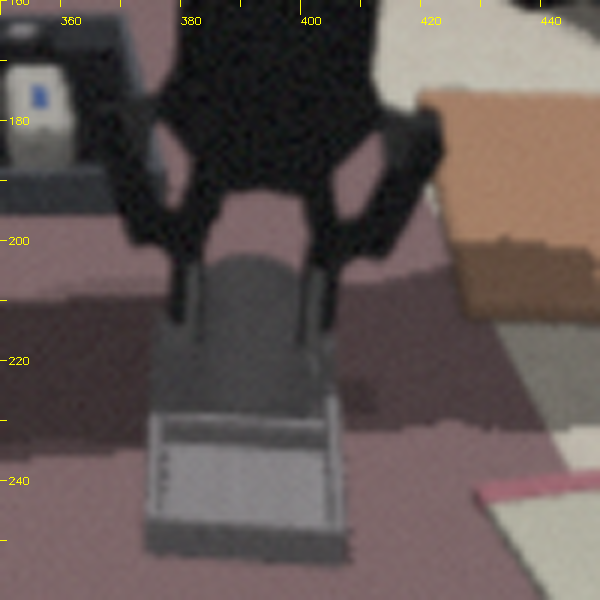

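Emit:
{"fn": "send_rows", "kwargs": {
  "targets": [
    [1,0,0,-7,0],
    [1,0,0,-7,0],
    [0.35,0,0,-7,0],
    [0.35,0,0,-7,0],
    [0.35,0,0,-7,0],
    [0.35,0,0,40,0],
    [0.35,0,0,90,0],
    [0.2,0,0,150,0],
    [0.1,-5,-5,195,0],
    [0.1,-30,-45,195,0]
  ]
}}

```text
time: 21.28
ee_pos: [0.6131, -0.0155, 0.2313]
tcp_rot: [-179.9, -0.4, -11.0]
wrist_force: [-0.9, -2.0, -0.9]
opening: 0.0768
```

Emit:
{"fn": "send_rows", "kwargs": {
  "targets": [
    [0.1,-30,-45,0,4],
    [0.1,-60,-90,0,8],
    [0.1,-95,-135,0,11],
    [0.1,-130,-180,0,11],
    [0.1,-165,-230,0,11],
    [0.1,-200,-280,0,11],
    [0.1,-232,-328,0,11],
    [0.1,-232,-328,0,11],
    [0.1,-232,-328,0,11]
  ]
}}

```text
time: 22.4
ee_pos: [0.3793, -0.3444, 0.2273]
tcp_rot: [-180.0, -0.0, -0.2]
wrist_force: [0.2, 0.4, -0.5]
opening: 0.0765
```

```bash
python3 - <<'E'
from h import *
o=bot.get_obs();print(o["time"],o["ee_pos"],o["tcp_rot"],o["opening"])
im,K,V=cam("wrist");crop(im,0,0,640,400,1,"w16.png")
print(px(K,V,(.3788,-.3145,.05)))
np.savez("w16.npz",K=K,V=V)
im,K,V=cam("side");crop(im,350,160,450,260,6,"d16.png")
E
```

```text
22.4 [ 0.3792844  -0.34435941  0.22725514] [-1.79982712e+02 -5.71595553e-03 -2.11307390e-01] 0.07652760026706779
[315.8 155.6]
```

View pics/w16.png

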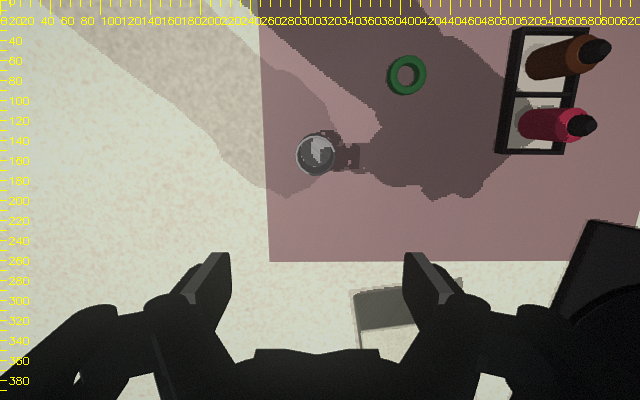

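View pics/d16.png

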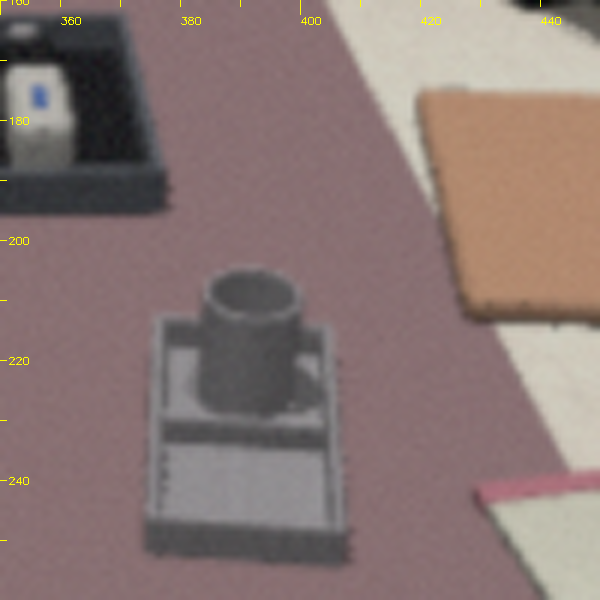

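The first cup stands in the tray, and the far cup's rim is at wrist (316,153.5), about (0.379,-0.313). Pick it up.

Emit:
{"fn": "send_rows", "kwargs": {
  "targets": [
    [0.1,0,31,-30,0],
    [0.1,0,31,-80,0],
    [0.1,0,31,-130,0],
    [0.1,0,31,-175,0],
    [0.1,0,31,-206,0],
    [0.1,0,31,-206,0],
    [1,0,31,-206,0],
    [1,0,31,-206,0],
    [1,0,31,-206,0],
    [1,0,31,-206,0]
  ],
  "squeeze": 40
}}

```text
time: 23.75
ee_pos: [0.3803, -0.314, 0.0233]
tcp_rot: [179.9, -0.1, -0.2]
wrist_force: [-0.5, 1.4, 6.2]
opening: 0.0391
```

```bash
python3 - <<'E'
from h import *
im,K,V=cam("wrist");crop(im,160,100,480,400,2,"w17.png")
E
```

```text
(no output)
```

View pics/w17.png

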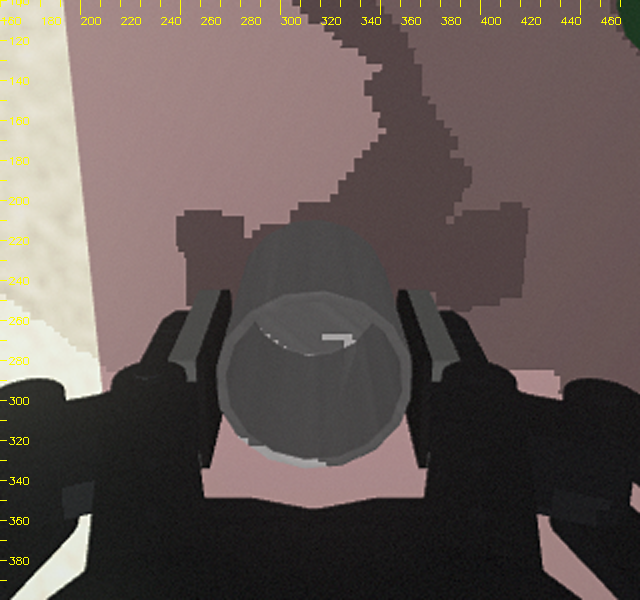

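Emit:
{"fn": "send_rows", "kwargs": {
  "targets": [
    [1,0,0,50,0],
    [1,0,0,100,0],
    [1,35,39,120,-4],
    [1,71,78,120,-8],
    [1,107,118,120,-11],
    [1,142,157,120,-11],
    [1,178,197,120,-11],
    [1,214,236,120,-11],
    [1,248,274,120,-11],
    [1,248,274,100,-11]
  ]
}}

```text
time: 25.05
ee_pos: [0.63, -0.0367, 0.1227]
tcp_rot: [-179.9, -0.2, -11.0]
wrist_force: [-1.1, -0.9, -0.6]
opening: 0.0386
```

Emit:
{"fn": "send_rows", "kwargs": {
  "targets": [
    [1,0,0,-40,0],
    [1,0,0,-80,0],
    [1,0,0,-85,0],
    [1,0,0,-85,0]
  ]
}}

```text
time: 25.55
ee_pos: [0.6279, -0.0395, 0.0378]
tcp_rot: [-180.0, -0.1, -11.2]
wrist_force: [-1.1, -0.3, -0.5]
opening: 0.0386
```

```bash
python3 - <<'E'
from h import *
o=bot.get_obs();print(o["time"],o["ee_pos"],o["tcp_rot"],o["opening"])
im,K,V=cam("wrist");crop(im,160,100,480,400,2,"w18.png")
im,K,V=cam("side");crop(im,350,160,450,260,6,"d18.png")
E
```

```text
25.55 [ 0.62786692 -0.03954153  0.03782369] [-1.79988379e+02 -7.63711378e-02 -1.11722815e+01] 0.038584038180652286
```

View pics/w18.png

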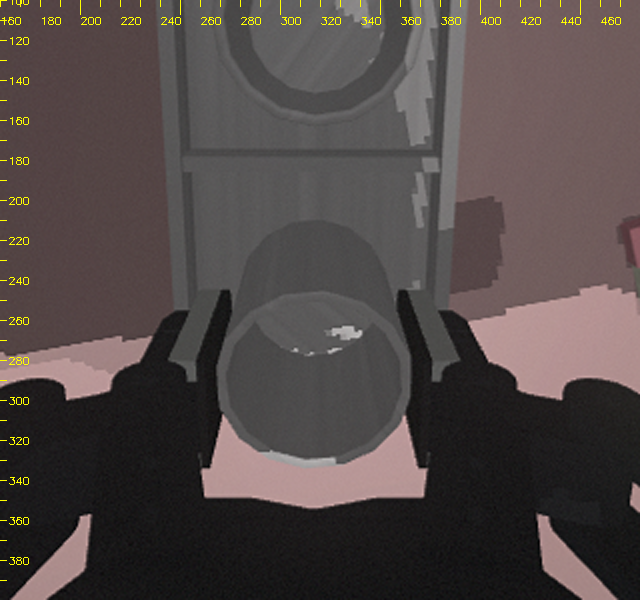

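View pics/d18.png

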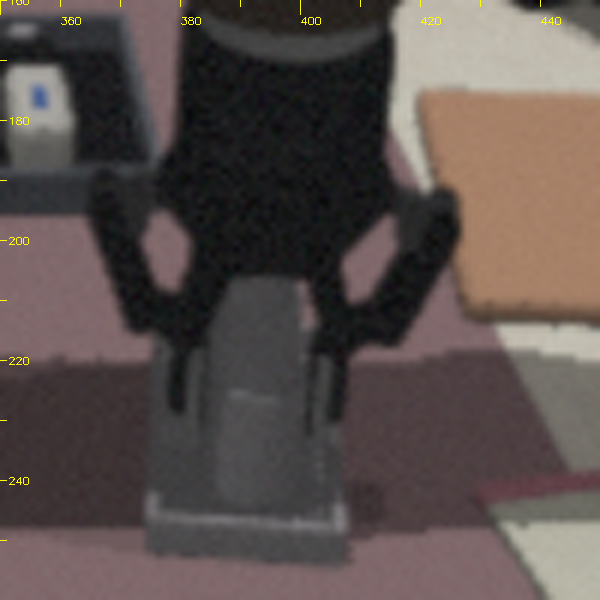

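```bash
python3 - <<'E'
from h import *
im,K,V=cam("wrist")
c=np.array([.6345,-.005,0]);y=np.array([.194,.981,0])
for t,z in [(.07,.018),(0,.016),(-.066,.018),(-.07,.018)]: print(t,px(K,V,c+t*y+[0,0,z]))
print("div px row 176:",w(K,V,317,176,.016), "other cup rim bottom",w(K,V,315,159,.054))
E
```

```text
0.07 [314.6  29.3]
0 [315.  180.1]
-0.066 [315.2 295.8]
-0.07 [315.2 302.1]
div px row 176: [ 0.636  -0.0031  0.016 ] other cup rim bottom [0.6376 0.0103 0.054 ]
```

Everything agrees within 2–3 mm. Nudge +2 mm in y, lower and release.

Emit:
{"fn": "send_rows", "kwargs": {
  "targets": [
    [1,1,2,-6,0],
    [1,1,2,-11,0],
    [1,1,2,-11,0],
    [0.35,1,2,-11,0],
    [0.35,1,2,-11,0],
    [0.35,1,2,-11,0],
    [0.35,1,2,40,0],
    [0.35,1,2,90,0],
    [0.2,1,2,150,0],
    [0.1,-10,-10,200,0]
  ]
}}

```text
time: 26.95
ee_pos: [0.6174, -0.0491, 0.2383]
tcp_rot: [-180.0, -0.1, -11.1]
wrist_force: [0.2, -0.2, -0.0]
opening: 0.0769
```

Emit:
{"fn": "send_rows", "kwargs": {
  "targets": [
    [0.1,-60,-20,0,4],
    [0.1,-120,-40,20,8],
    [0.1,-180,-60,20,11],
    [0.1,-200,-60,20,11],
    [0.1,-200,-60,20,11],
    [0.1,-200,-60,20,11]
  ]
}}

```text
time: 27.7
ee_pos: [0.4178, -0.1095, 0.2562]
tcp_rot: [180.0, -0.0, -0.2]
wrist_force: [0.1, 0.4, 0.0]
opening: 0.0769
```

```bash
python3 - <<'E'
from h import *
o=bot.get_obs();print(o["time"],o["ee_pos"],o["opening"])
im,K,V=cam("side");crop(im,310,140,450,350,3,"d20.png")
im,K,V=cam("scene");crop(im,170,140,410,310,3,"s20.png")
im,K,V=cam("wrist");crop(im,0,0,640,400,1,"w20.png")
E
```

```text
27.7 [ 0.41780306 -0.10945225  0.25619761] 0.07689744416048301
```

View pics/d20.png

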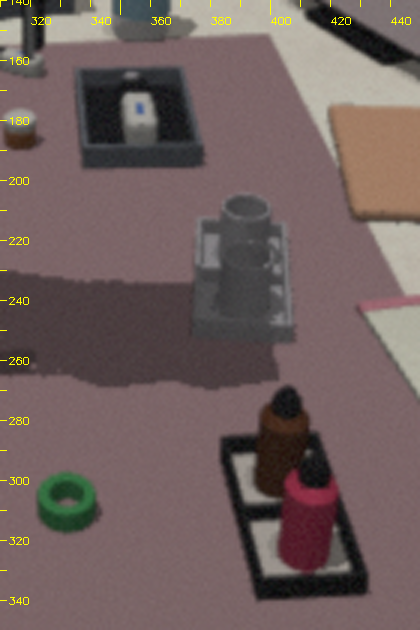

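View pics/s20.png

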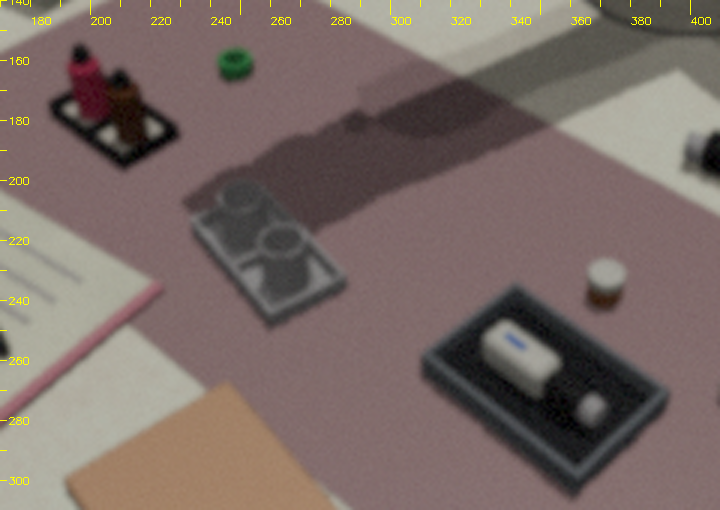

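View pics/w20.png

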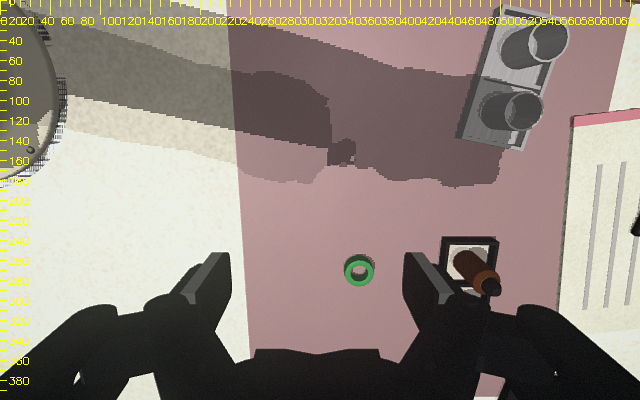

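All five items show upright or flat in their own bays: the piece at scene (350,258), bottles at (198,165) and (210,178), cups at (248,210) and (261,222). The gripper is clear of everything.

```bash
python3 -c "
from workcell import bot
print(bot.job_done())"
```

```text
the job is handed in; nothing more can be done
None
```

The job is handed in and all five items are in place, done in the order asked at about 28 s of the 112 s allowed. The middle-sized white hand piece lies flat in the kit box. The rose bottle is in the rack's -y bay and the brown one in its +y bay. The two steel cups stand one in each bay of the tray.

The last pictures from all three cameras showed the items in their places with the gripper well clear; nothing tipped over in any picture I took. The reported wrist force stayed below about 7 N. The different camera estimates of the same point agreed to within a few millimetres (up to about 7 mm), so I took the wrist camera's close view for the final placings. No check failed.

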